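# Send the urgent sample through the intake gate

### The job

The sample with the red cap is urgent: take the round carrier with the red-capped tube, stand it in the open front end of the intake lane, and push it along the lane floor through the yellow swing gate, far enough that the gate swings fully shut behind it. Keep it upright and leave it standing in the lane behind the gate, and leave the green-capped and blue-capped carriers where they are.

Things in the scene. Friction and masses are not known exactly. Their poses are not given: they have to be found in the camera images.
- red_mid (a point): Loose round carrier with a fixed red-capped tube, about 120 g, 80 mm high: black puck 46 mm in diameter, 35 mm high; bare tube 13 mm in diameter up to 57 mm; red cap 17 mm in diameter, from 57 to 80 mm. Point: on its axis, half-way up (40 mm above its underside, 28 mm below the cap's middle); z up.
- green_mid (a point): Loose round carrier with a fixed green-capped tube, about 120 g, 80 mm high: black puck 46 mm in diameter, 35 mm high; bare tube 13 mm in diameter up to 57 mm; green cap 17 mm in diameter, from 57 to 80 mm. Point: on its axis, half-way up (40 mm above its underside, 28 mm below the cap's middle); z up. To be left alone.
- blue_mid (a point): Loose round carrier with a fixed blue-capped tube, about 120 g, 80 mm high: black puck 46 mm in diameter, 35 mm high; bare tube 13 mm in diameter up to 57 mm; blue cap 17 mm in diameter, from 57 to 80 mm. Point: on its axis, half-way up (40 mm above its underside, 28 mm below the cap's middle); z up. To be left alone.
- lane (a point): Fixed intake lane, a channel open at the top: floor 5 mm above the bench, grey walls 64 mm apart inside, 6 mm thick, 30 mm high above the floor. Point: floor, centre line, in the plane of the shut gate; x along the lane the way to push, y left, z up. Floor and walls start at x = -110 mm, the open front end. Nothing crosses over it: fingers reaching down into it can travel its whole length.
- lane_end (a point): Floor centre of the lane's closed far end, 170 mm past the gate, at the foot of a 30 mm high end wall; same axes as lane. The floor behind the gate is blue. Beside the gate, outside the walls, stand a dark 12 mm hinge post 48 mm high above the floor (lane y = +40 mm) and a post 36 mm high (y = -41 mm).
- flap (a joint): Yellow one-way gate across the lane, 60 mm wide, 4 to 40 mm above its floor, upright hinge at the left wall. Radians: 0 shut, growing as it swings away from the open front end, at most 1.5 (along the left wall). A light spring (1 N or less at the carrier) shuts it within a second once clear. A carrier's axis must be 80 mm or more past it for it to shut; the end wall stops it at 147 mm.

How it is judged:
By the outcome, as a careful person would: the job done as asked, in the order asked, and still so for the second after the job is handed in, with the robot touching nothing.
It also fails if it takes over 53 s, if anything falls off the work surface, if the arm or the gripper's body presses on something with over 40 N, if the wrist force passes 120 N, or if a joint passes its speed limit or range.

### The arm

A 6-joint arm with a two-finger parallel gripper is mounted at the origin on the work surface. World frame = base frame: x ahead of the robot, y to its left, z up, the work surface at z = 0. Lengths are in mm, angles in rad, forces in N, time in s.
With the tool pointing down it reaches from about 350 to 875 mm from the base axis. Payload 4.2 kg.
Tool frame: the origin (TCP) lies midway between the tips of the shut fingers; the grasp point (between the pads) lies 19 mm behind it (arm.grasp_offset is the distance from the TCP to the grasp point, in mm); z points along the fingers, y is the direction in which the jaws open and shut (so a half turn about z gives the same grasp; the last joint's range is limited). The gripper opens to 85 mm and grips with 20 to 120 N. Pads are 22 mm wide; open, the fingers measure 114 mm over their backs; the gripper's body (76 mm by 85 mm) begins 54 mm behind the grasp point. The pads swing forward as they close: fully open they stand 13 mm farther back than shut.
Start: joints at [1.361, 0.385, 0.008, 0, -1.194, -0.259], TCP at [282.351, 557.563, 231.312] pointing down, gripper open.
Joint ranges: [-3.14, 3.14], [-1.21, 2.06], [-1.07, 1.41], [-3.16, 2.05], [-2.99, -0.16], [-3.1, 3.1]. Speed limits (rad/s): [2.79, 2.79, 3.14, 3.14, 3.14, 3.14].

### API

Orientations are given as a unit quaternion [x, y, z, w].
In Python, from bench import arm gives the robot as it stands.
- The arm moves only by the tool move_arm, never from a script. Its argument "moves" is a list of rows, each an object with "gripper": the gripper's target within -1 to 1 (fully open at 1, half-way at 0, shut at -1); "xyz": the shift along the tool's x, y, z in cm, a list of three; "angular": the turn, a rotation vector about the tool's x, y, z in rad, a list of three. In form: [{"gripper": gripper, "xyz": [dx, dy, dz], "angular": [wx, wy, wz]}, ...]. A call has 1 to 10 rows; each row is the pose to reach, as a shift and turn from the pose commanded when the call began, along the tool's axes at that moment; what a row does not reach only later rows make up. A row lasts 1/8 s, in which the tool goes at most 62.5 mm and 10.7 degrees, less where a joint would pass 70% of its speed; a pose out of reach is approached as far as the arm can. A call with a gripper value outside its range is refused whole. The fingers move at their own pace and stop on an object; the grip force is fixed at half the most. Time passes only in rows, so rows that repeat a pose let the fingers close. It gives the time, the measured TCP pose, the force and the opening at its end, in the units of the state.
- arm.read_state(): the state, without advancing time (a new reading comes with each control period).
- arm.get_image(name): name is "scene" or "top" or "wrist"; returns (picture, depth): 420x560x3 uint8, blue, green, red; 420x560 float32, mm along the optical axis (not along the pixel's ray), 0 where there is no reading.
- arm.get_calibration(name): a dict with "camera_matrix" (3x3 intrinsics, pixels), "k1" (the pictures are not rectified: a ray, as slopes to the right and down, at radius r is drawn at 1 + k1 r^2 times it, then the intrinsics apply), "R" (3x3) and "t" (3): a world point X has camera coordinates R X + t. Camera axes: x right, y down, z forward; pixel columns grow to the right and rows downward; lengths in mm; the calibration is good to about 2 mm. A picture is of the moment at which its call begins: read the wrist's pose just before it. get_calibration takes no time and is no camera call; for the wrist camera it gives the pose at the moment of the call.
- arm.job_done(): hands the job in, once; it reports no verdict.
The state is a dict: "clock": time; "joints": joint angles; "joint_vel": joint speeds; "joint_efforts": joint torques, N m; "position": TCP position; "ee_rot": TCP orientation; "contact_force": force on the tool from outside, world axes, zero at the start; "wrist_torque": the same for the moment, N m; "gripper_width": finger opening in mm.
Only numpy, scipy, OpenCV 4.12 (cv2) and the standard library are available. Lean on these libraries where they do the work, as an engineer would, in place of code of your own. Each camera call takes 0.05 s, during which the arm holds its last target. There are 200 camera calls.

## Working session

There is one attempt and no reset: what is moved stays moved. The work goes in short steps, Python scripts to look and compute and a tool call to move; the robot and the scene stay as the last step left them, time stands still between calls to the robot, and variables do not carry over. Pictures are saved under pics/ and viewed, about 8 in all and at most 12, crops included, and the job is handed in when it is done.

Besides the shell and the picture viewer there is one more tool, called as a command line: name --argument value ..., lists and objects as JSON in quotes. move_arm: Moves the arm, as the interface text tells. Its arguments: {"type":"object","properties":{"moves":{"type":"array","items":{"type":"object","properties":{"gripper":{"type":"number"},"xyz":{"type":"array","items":{"type":"number"}},"angular":{"type":"array","items":{"type":"number"}}}}}},"required":["moves"]}

```bash
mkdir -p pics
cat > h.py <<'E'
import numpy as np, cv2
from bench import arm
def ray(name,uv,cal=None):
    c=cal or arm.get_calibration(name); K=np.array(c["camera_matrix"]);R=np.array(c["R"]);t=np.array(c["t"])
    d=(np.array(uv,float)-K[:2,2])/[K[0,0],K[1,1]]; s=d.copy()
    for _ in range(20): s=d/(1+c["k1"]*(s@s))
    return -R.T@t, R.T@np.array([s[0],s[1],1.])
def onz(name,uv,z,cal=None):
    o,d=ray(name,uv,cal); return o+d*(z-o[2])/d[2]
def tri(a,b):
    (o,d),(p,e)=a,b; A=np.array([d,-e]).T; s=np.linalg.lstsq(A,p-o,rcond=None)[0]
    x,y=o+d*s[0],p+e*s[1]; return (x+y)/2,np.linalg.norm(x-y)
def blobs(im,col,amin=25):
    h=cv2.cvtColor(im,cv2.COLOR_BGR2HSV); H,S,V=cv2.split(h)
    lo,hi={'red':(172,8),'yellow':(20,34),'green':(45,85),'blue':(95,130)}[col]
    m=((H>=lo)|(H<=hi)) if lo>hi else ((H>=lo)&(H<=hi))
    m=(m&(S>110)&(V>60)).astype(np.uint8)
    n,l,st,c=cv2.connectedComponentsWithStats(m)
    return [(int(st[i,4]),st[i,:4].tolist(),c[i].round(1).tolist()) for i in range(1,n) if st[i,4]>amin]
E
python3 - <<'E'
from h import *
for n in("scene","top","wrist"):
    im,d=arm.get_image(n); cv2.imwrite(f"pics/{n}0.png",im); np.save(n+"0.npy",d)
    for c in('red','yellow','green','blue'): print(n,c,blobs(im,c))
E
```

```text
scene red [(45, [330, 161, 9, 15], [333.6, 165.7]), (100, [324, 341, 13, 16], [330.0, 348.0]), (108, [310, 350, 14, 17], [316.4, 357.4]), (111, [335, 355, 14, 16], [341.1, 362.1]), (102, [296, 361, 13, 14], [302.1, 367.4]), (106, [321, 364, 14, 16], [327.9, 371.5]), (100, [347, 369, 14, 17], [353.2, 376.4]), (112, [281, 371, 14, 16], [287.5, 378.3]), (109, [307, 375, 14, 15], [313.4, 382.3]), (116, [333, 379, 14, 16], [339.5, 386.5]), (116, [266, 382, 14, 15], [272.7, 389.1]), (114, [292, 386, 14, 15], [298.5, 393.3]), (110, [319, 390, 14, 15], [325.1, 397.5]), (112, [250, 393, 15, 15], [257.2, 400.3]), (115, [277, 397, 14, 15], [283.5, 404.5]), (115, [304, 402, 14, 15], [310.3, 409.0]), (120, [234, 405, 15, 15], [241.3, 411.8]), (83, [261, 409, 15, 11], [268.1, 414.0]), (50, [289, 413, 13, 7], [294.8, 416.0])]
scene yellow [(399, [188, 220, 31, 28], [203.3, 234.1])]
scene green [(41, [472, 244, 11, 8], [476.4, 247.9]), (48, [462, 252, 12, 9], [467.6, 256.1]), (40, [485, 254, 10, 9], [489.7, 258.2]), (55, [452, 260, 12, 10], [457.5, 264.6]), (53, [475, 262, 12, 10], [480.5, 266.3]), 
[... 4840 characters left out ...]
, (36, [242, 58, 8, 8], [245.4, 61.4]), (39, [15, 61, 5, 8], [17.1, 64.6]), (88, [37, 60, 14, 10], [43.4, 64.2]), (40, [191, 61, 9, 8], [195.1, 64.6]), (39, [203, 60, 9, 9], [207.3, 63.8]), (43, [240, 260, 9, 9], [244.2, 263.8]), (139, [509, 315, 17, 27], [517.5, 329.3])]
top blue [(198, [0, 47, 106, 7], [51.9, 49.9]), (4613, [0, 50, 106, 78], [52.4, 95.2]), (74, [555, 81, 5, 24], [557.7, 89.8]), (42, [392, 84, 9, 8], [395.8, 87.5]), (43, [405, 84, 8, 9], [408.3, 87.8]), (38, [416, 85, 9, 8], [420.2, 88.5]), (2562, [335, 149, 35, 84], [351.9, 190.4]), (50, [151, 238, 9, 10], [155.0, 242.9])]
wrist red []
wrist yellow []
wrist green [(10708, [97, 265, 176, 145], [197.0, 330.3])]
wrist blue []
```

View pics/scene0.png

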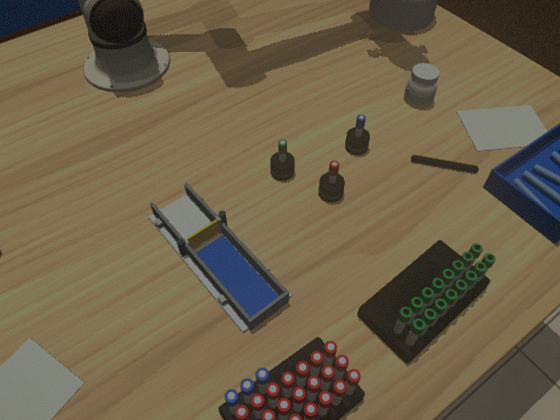

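View pics/top0.png

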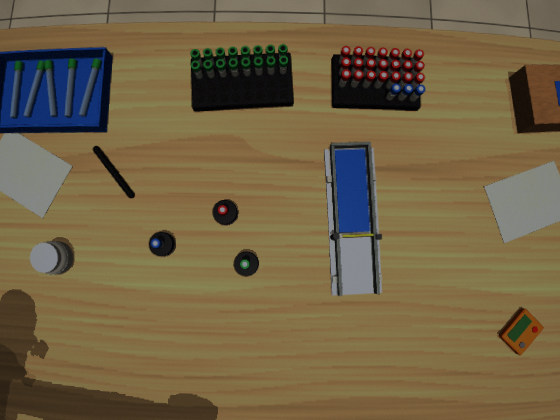

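The scene view shows the red carrier at (333,180), green at (283,160), blue at (358,135), and the lane with its gate at (204,234). In the top view red is at (222,209). The lane runs up the image from its front at row 295, through the gate at row 235, to its end at row 145.

Run:
```python
from h import *
caps={'red':((333.6,165.7),(221.9,209.1)),'green':None,'blue':None}
s=cv2.imread("pics/scene0.png");t=cv2.imread("pics/top0.png")
print("tri red",tri(ray("scene",(333.6,165.7)),ray("top",(221.9,209.1))))
print("onz68 red",onz("top",(221.9,209.1),68),"green",onz("top",(244.2,263.8),68),"blue",onz("top",(155,242.9),68))
for n,uv in(("gateL",(343,235)),("gateR",(374,235))): print(n,onz("top",uv,45))
m=cv2.inRange(cv2.cvtColor(t,cv2.COLOR_BGR2HSV),(95,110,60),(130,255,255)); 
c=max(cv2.findContours(m[140:240,330:380],cv2.RETR_EXTERNAL,cv2.CHAIN_APPROX_NONE)[0],key=cv2.contourArea)+[330,140]
b=cv2.boxPoints(cv2.minAreaRect(c)); print([ (p.round(1).tolist(),onz("top",p,5).round(1).tolist()) for p in b])
cv2.imwrite("pics/tc.png",cv2.resize(t[135:305,315:395],None,fx=3.5,fy=3.5,interpolation=cv2.INTER_CUBIC))
cv2.imwrite("pics/sc.png",cv2.resize(s[175:335,140:300],None,fx=3.7,fy=3.7,interpolation=cv2.INTER_CUBIC))
a=np.hstack([cv2.imread("pics/tc.png")[:592],cv2.imread("pics/sc.png")[:592]][:2] if 0 else [cv2.imread("pics/tc.png")[:590],cv2.imread("pics/sc.png")[:590,:510]])
cv2.imwrite("pics/lane.png",a);print(a.shape)
```

```text
tri red (array([583.87653459, 136.18202793,  75.44755503]), np.float64(0.8644310046902466))
onz68 red [584.8127899  137.22575828  68.        ] green [488.30457371  95.36248039  68.        ] blue [522.0509019 256.0698488  68.       ]
gateL [543.3243035  -82.57943159  45.        ]
gateR [ 544.16511128 -139.91498647   45.        ]
[([334.0, 149.5], [709.8, -69.7, 5.0]), ([365.1000061035156, 147.6999969482422], [714.8, -130.5, 5.0]), ([369.8999938964844, 230.8000030517578], [553.9, -139.7, 5.0]), ([338.79998779296875, 232.60000610351562], [549.5, -79.8, 5.0])]
(590, 790, 3)
```

View pics/lane.png

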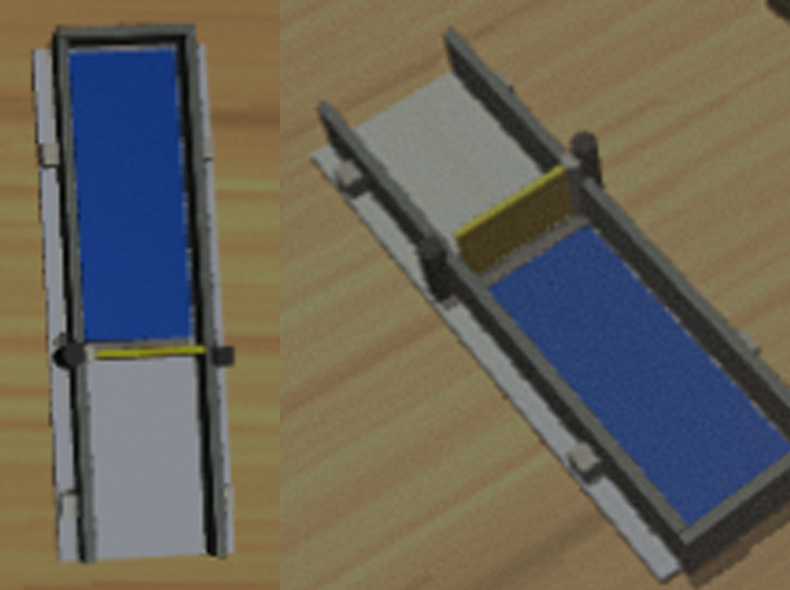

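The crops show the lane clearly. Its front end is at the bottom, the yellow gate is shut, and the far floor is blue. The lane's yaw is about +0.06. Next I'll work out the tool orientation and the moves to get above red.

Run:
```python
from h import *
from scipy.spatial.transform import Rotation as Ro
s=arm.read_state(); print(s); R=Ro.from_quat(s["ee_rot"]).as_matrix(); print(R.round(3))
w=arm.get_calibration("wrist"); Rw=np.array(w["R"]);print("cam in tool",R.T@(-Rw.T@np.array(w["t"])-s["position"]),"\naxes",(R.T@Rw.T).round(3))
f=lambda u,v,z:onz("top",(u/3.5+315,v/3.5+135),z).round(1)
for n,u,v in(("Lfront",88,560),("Lfar",60,30),("Rfront",217,555),("Rfar",190,30)): print(n,f(u,v,35))
g=lambda u,v:(u/3.7-280/3.7+140,v/3.7+175)
# check height: far-end outer corners/front tips in both views
print(tri(ray("top",(88/3.5+315,560/3.5+135)),ray("scene",g(447,32))), tri(ray("top",(88/3.5+315,560/3.5+135)),ray("scene",g(322,103))), tri(ray("top",(217/3.5+315,555/3.5+135)),ray("scene",g(447,32))))
```

```text
{'clock': 0.15, 'joints': array([ 1.36062030e+00,  3.85369925e-01,  6.93763856e-03, -3.33269119e-04,
       -1.19400473e+00, -2.58585777e-01]), 'joint_vel': array([ 0.00046416, -0.00268988,  0.00435638,  0.00013882,  0.00060714,
       -0.00126404]), 'joint_efforts': array([ 3.11472081e-05, -3.92679656e+01,  1.88581681e+01,  4.18854430e+00,
       -3.41338950e-03, -3.65271163e-06]), 'position': array([282.16411924, 557.18731939, 230.48087299]), 'ee_rot': array([ 9.72643698e-01, -2.32300537e-01, -1.34995049e-04,  8.23851527e-04]), 'contact_force': array([-0.23964042,  0.01769155,  0.55895889]), 'wrist_torque': array([ 0.00834748, -0.04254631,  0.01491455]), 'gripper_width': 85.4128290064831}
[[ 0.892 -0.452 -0.001]
 [-0.452 -0.892 -0.002]
 [ 0.     0.002 -1.   ]]
cam in tool [  83.32358176   -0.92892281 -143.56438059] 
axes [[ 0.001 -0.948 -0.319]
 [ 1.     0.001  0.001]
 [-0.    -0.319  0.948]]
Lfront [433.4 -79.9  35. ]
Lfar [714.8 -62.7  35. ]
Rfront [ 436.5 -148.4   35. ]
Rfar [ 716.7 -133.2   35. ]
(array([433.32254952, -80.0974659 ,  33.1873462 ]), np.float64(0.009980090720309705)) (array([ 418.48619579, -114.14293811,   -8.01827212]), np.float64(61.646692687200115)) (array([ 454.31414116, -115.37583289,   81.01388582]), np.float64(55.08230935731424))
```

move_arm --moves '[{"gripper": 1,"xyz": [45.9,23.9,8.1],"angular": [0,0,-0.526]},{"gripper": 1,"xyz": [45.9,23.9,8.1],"angular": [0,0,-0.526]},{"gripper": 1,"xyz": [45.9,23.9,8.1],"angular": [0,0,-0.526]},{"gripper": 1,"xyz": [45.9,23.9,8.1],"angular": [0,0,-0.526]},{"gripper": 1,"xyz": [45.9,23.9,8.1],"angular": [0,0,-0.526]},{"gripper": 1,"xyz": [45.9,23.9,8.1],"angular": [0,0,-0.526]},{"gripper": 1,"xyz": [45.9,23.9,8.1],"angular": [0,0,-0.526]},{"gripper": 1,"xyz": [45.9,23.9,8.1],"angular": [0,0,-0.526]},{"gripper": 1,"xyz": [45.9,23.9,8.1],"angular": [0,0,-0.526]},{"gripper": 1,"xyz": [45.9,23.9,8.1],"angular": [0,0,-0.526]}]'

```text
clock: 1.4
position: [584.2, 135.1, 149.2]
ee_rot: [1.0, 0.027, -0.001, 0.0]
contact_force: [-0.5, 0.3, -0.4]
gripper_width: 85.3
```

move_arm --moves '[{"gripper": 1,"xyz": [0,0,0],"angular": [0,0,0]},{"gripper": 1,"xyz": [0,0,0],"angular": [0,0,0]}]'

```text
clock: 1.65
position: [583.4, 138.0, 150.6]
ee_rot: [1.0, 0.029, 0.0, -0.0]
contact_force: [0.9, -0.1, 1.1]
gripper_width: 85.4
```

```bash
cat > look.py <<'E'
from h import *
from scipy.spatial.transform import Rotation as Ro
import sys
s=arm.read_state(); c=arm.get_calibration("wrist"); im,d=arm.get_image("wrist"); cv2.imwrite(sys.argv[1],im)
R=Ro.from_quat(s["ee_rot"]).as_matrix(); print(s["clock"],s["position"].round(1),R.round(3).tolist())
for k in('red','green','blue','yellow'):
    b=blobs(im,k,150); print(k,b)
    if k=='red':
        for x in b:
            p=onz("wrist",x[2],68,c); print(" at z68",p.round(1),"depth",d[int(x[2][1]),int(x[2][0])])
            print(" tri w/ top",tri(ray("wrist",x[2],c),ray("top",(221.9,209.1))),"tool shift mm",(R.T@(p-s["position"])).round(1))
E
python3 look.py pics/w1.png
```

```text
1.65 [583.4 138.  150.6] [[0.998, 0.059, 0.0], [0.059, -0.998, 0.0], [0.0, -0.0, -1.0]]
red [(540, [272, 204, 27, 34], [285.0, 220.0])]
 at z68 [584.6 138.   68. ] depth 227.3302
 tri w/ top (array([584.70558519, 137.60985409,  68.10401149]), np.float64(0.8097048055044467)) tool shift mm [ 1.1  0.1 82.6]
green [(193, [324, 341, 22, 19], [334.5, 349.1])]
blue [(679, [543, 166, 17, 78], [553.7, 216.6]), (179, [102, 289, 21, 19], [112.7, 297.1])]
yellow [(344, [539, 252, 21, 21], [550.6, 260.6])]
```

View pics/w1.png

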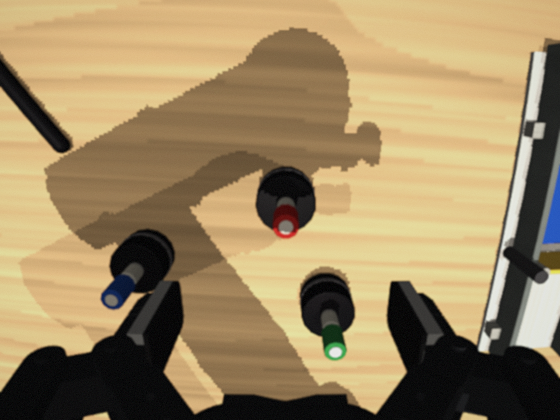

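The wrist view shows red at (285,220), centred between the fingers. Green (334,349) and blue (113,297) are clear of them. Descending to grip the cap.

move_arm --moves '[{"gripper": 1,"xyz": [0.1,0,3],"angular": [0,0,0]},{"gripper": 1,"xyz": [0.1,0,6],"angular": [0,0,0]},{"gripper": 1,"xyz": [0.1,0,8.5],"angular": [0,0,0]},{"gripper": 1,"xyz": [0.1,0,10.1],"angular": [0,0,0]},{"gripper": 1,"xyz": [0.1,0,10.1],"angular": [0,0,0]},{"gripper": 0,"xyz": [0.1,0,10.1],"angular": [0,0,0]},{"gripper": -0.3,"xyz": [0.1,0,10.1],"angular": [0,0,0]},{"gripper": -1,"xyz": [0.1,0,10.1],"angular": [0,0,0]},{"gripper": -1,"xyz": [0.1,0,10.1],"angular": [0,0,0]},{"gripper": -1,"xyz": [0.1,0,10.1],"angular": [0,0,0]}]'

```text
clock: 2.95
position: [585.2, 137.2, 49.9]
ee_rot: [1.0, 0.029, 0.001, -0.0]
contact_force: [-1.0, 0.9, 2.5]
gripper_width: 15.2
```

move_arm --moves '[{"gripper": -1,"xyz": [0,0,0],"angular": [0,0,0]},{"gripper": -1,"xyz": [0,0,0],"angular": [0,0,0]},{"gripper": -1,"xyz": [0,0,0],"angular": [0,0,0]}]'

```text
clock: 3.32
position: [585.2, 137.2, 49.9]
ee_rot: [1.0, 0.029, 0.0, -0.0]
contact_force: [-0.7, 0.4, 6.2]
gripper_width: 15.2
```

move_arm --moves '[{"gripper": -1,"xyz": [0,0,-3],"angular": [0,0,0]},{"gripper": -1,"xyz": [0,0,-8],"angular": [0,0,0]},{"gripper": -1,"xyz": [-2,4,-10],"angular": [0,0,0]},{"gripper": -1,"xyz": [-4.5,8,-10],"angular": [0,0,0]},{"gripper": -1,"xyz": [-7,12.5,-10],"angular": [0,0,0]},{"gripper": -1,"xyz": [-9.5,17,-10],"angular": [0,0,0]},{"gripper": -1,"xyz": [-12,21.5,-10],"angular": [0,0,0]},{"gripper": -1,"xyz": [-13.5,24.2,-10],"angular": [0,0,0]},{"gripper": -1,"xyz": [-13.5,24.2,-10],"angular": [0,0,0]},{"gripper": -1,"xyz": [-13.5,24.2,-10],"angular": [0,0,0]}]'

```text
clock: 4.58
position: [463.7, -112.2, 148.8]
ee_rot: [1.0, 0.028, -0.0, -0.0]
contact_force: [-0.3, 0.2, -0.2]
gripper_width: 15.2
```

```bash
python3 look.py pics/w2.png
```

```text
4.575 [ 463.7 -112.2  148.8] [[0.998, 0.057, -0.001], [0.057, -0.998, 0.0], [-0.001, -0.0, -1.0]]
red [(1820, [264, 280, 42, 65], [284.5, 309.7])]
 at z68 [ 396.6 -115.8   68. ] depth 132.16904
 tri w/ top (array([575.29910788,   1.80344018, 369.57484208]), np.float64(216.58388288213342)) tool shift mm [-67.2  -0.2  80.8]
green []
blue [(6770, [240, 0, 87, 81], [283.6, 39.5])]
yellow [(520, [242, 89, 89, 8], [285.5, 92.3])]
```

View pics/w2.png

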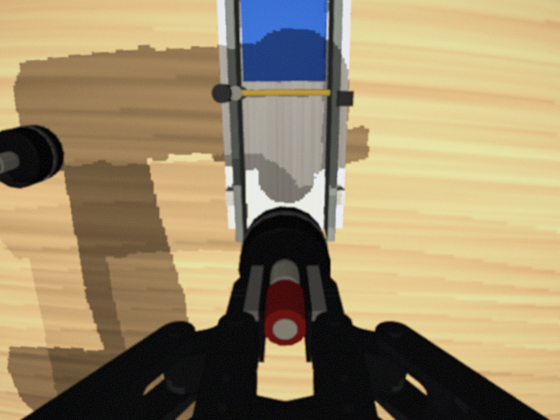

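Red hangs upright in the grip, centred over the lane front. The gate is at row 92, columns 242–331, and the front wall ends are at about (240,240) and (332,239). Checking the alignment numerically.

Run:
```python
from h import *
im=cv2.imread("pics/w2.png"); c=arm.get_calibration("wrist"); s=arm.read_state()
g=cv2.cvtColor(im,cv2.COLOR_BGR2GRAY)
for r in (120,180,225): print(r,g[r,218:252].tolist(),g[r,318:352].tolist())
L=np.array([545,-108.]);e=np.array([np.cos(.057),np.sin(.057)]);n=np.array([-e[1],e[0]])
for nm,uv,z in(("Lfr",(240,240),35),("Rfr",(332,239),35),("gL",(242,92),43),("gR",(331,92),43),("Lpost",(221,93),53),("Rpost",(346,99),41)):
    p=onz("wrist",uv,z,c);q=p[:2]-L;print(nm,p.round(1),"lane",(q@e).round(1),(q@n).round(1))
q=s["position"][:2]-L;print("tcp lane",q@e,q@n)
```

```text
120 [129, 126, 128, 133, 145, 161, 170, 165, 165, 165, 163, 141, 103, 80, 78, 82, 81, 80, 79, 72, 58, 40, 34, 45, 85, 134, 158, 164, 163, 161, 162, 166, 167, 169] [163, 161, 160, 160, 152, 132, 121, 109, 81, 47, 33, 35, 45, 60, 75, 81, 83, 79, 82, 83, 89, 118, 149, 159, 157, 160, 161, 160, 156, 158, 182, 204, 210, 209]
180 [183, 185, 184, 184, 183, 185, 189, 210, 230, 235, 235, 236, 237, 234, 194, 125, 71, 58, 62, 65, 63, 58, 49, 40, 35, 33, 56, 135, 214, 237, 236, 236, 235, 235] [236, 236, 235, 236, 237, 235, 203, 122, 52, 33, 45, 66, 79, 87, 84, 81, 81, 80, 119, 194, 235, 238, 236, 236, 237, 234, 227, 214, 209, 210, 210, 211, 210, 210]
225 [191, 192, 192, 193, 192, 192, 191, 191, 193, 200, 217, 231, 233, 232, 233, 236, 231, 188, 143, 132, 130, 134, 135, 128, 100, 63, 36, 42, 109, 189, 212, 179, 109, 50] [62, 146, 218, 239, 234, 179, 97, 43, 38, 65, 108, 130, 135, 133, 131, 127, 136, 182, 231, 238, 236, 236, 237, 234, 223, 209, 205, 204, 205, 205, 205, 203, 206, 205]
Lfr [435.3 -79.   35. ] lane -107.9 35.2
Rfr [ 440.3 -149.6   35. ] lane -106.9 -35.5
gL [544.4 -78.9  43. ] lane 1.1 29.1
gR [ 547.9 -137.4   43. ] lane 1.2 -29.5
Lpost [543.3 -66.7  53. ] lane 0.6 41.3
Rpost [ 544.1 -148.1   41. ] lane -3.2 -39.9
tcp lane -81.07098447482922 0.7517721399684012
```

move_arm --moves '[{"gripper": -1,"xyz": [0,0.05,4],"angular": [0,0,0]},{"gripper": -1,"xyz": [0,0.05,7],"angular": [0,0,0]},{"gripper": -1,"xyz": [0,0.05,8.5],"angular": [0,0,0]},{"gripper": -1,"xyz": [0,0.05,9.1],"angular": [0,0,0]},{"gripper": -1,"xyz": [0,0.05,9.1],"angular": [0,0,0]},{"gripper": -1,"xyz": [0,0.05,9.1],"angular": [0,0,0]}]'

```text
clock: 5.38
position: [464.7, -112.6, 59.0]
ee_rot: [1.0, 0.029, 0.001, 0.0]
contact_force: [-0.4, -0.1, -2.2]
gripper_width: 15.4
```

move_arm --moves '[{"gripper": -1,"xyz": [0,0,0.1],"angular": [0,0,0]},{"gripper": -1,"xyz": [0,0,0.2],"angular": [0,0,0]},{"gripper": -1,"xyz": [0,0,0.2],"angular": [0,0,0]}]'

```text
clock: 5.75
position: [463.9, -112.8, 56.4]
ee_rot: [1.0, 0.029, 0.0, -0.0]
contact_force: [-0.5, -0.5, -1.6]
gripper_width: 15.1
```

move_arm --moves '[{"gripper": -1,"xyz": [0,0,0.1],"angular": [0,0,0]},{"gripper": -1,"xyz": [0,0,0.15],"angular": [0,0,0]},{"gripper": -1,"xyz": [0,0,0.15],"angular": [0,0,0]},{"gripper": -1,"xyz": [0,0,0.15],"angular": [0,0,0]}]'

```text
clock: 6.25
position: [463.9, -112.8, 54.9]
ee_rot: [1.0, 0.029, 0.0, 0.0]
contact_force: [-0.2, -0.3, 0.1]
gripper_width: 15.3
```

The force moved from about -1.6 to 0 N, so the carrier's weight is on the floor. Releasing and lifting.

move_arm --moves '[{"gripper": -0.4,"xyz": [0,0,0.05],"angular": [0,0,0]},{"gripper": -0.2,"xyz": [0,0,0.05],"angular": [0,0,0]},{"gripper": 0,"xyz": [0,0,0.05],"angular": [0,0,0]},{"gripper": 0,"xyz": [0,0,0.05],"angular": [0,0,0]},{"gripper": 0,"xyz": [0,0,-2.5],"angular": [0,0,0]},{"gripper": 0,"xyz": [0,0,-6.5],"angular": [0,0,0]},{"gripper": 0,"xyz": [-3,0,-6.5],"angular": [0,0,0]},{"gripper": -0.7,"xyz": [-5,0,-6.5],"angular": [0,0,0]},{"gripper": -0.7,"xyz": [-5,0,-6.5],"angular": [0,0,0]},{"gripper": -0.7,"xyz": [-5,0,-6.5],"angular": [0,0,0]}]'

```text
clock: 7.5
position: [415.0, -115.6, 120.1]
ee_rot: [1.0, 0.029, 0.001, 0.0]
contact_force: [0.1, -0.2, -0.2]
gripper_width: 12.8
```

```bash
python3 look.py pics/w3.png; python3 -c "
from h import *
print(arm.read_state()['gripper_width'])"
```

```text
7.5 [ 415.  -115.6  120.1] [[0.998, 0.058, 0.001], [0.058, -0.998, -0.0], [0.001, 0.0, -1.0]]
red [(713, [267, 141, 34, 39], [283.7, 159.7])]
 at z68 [ 462.  -112.3   68. ] depth 178.87762
 tri w/ top (array([555.45883126, -17.06295083, 756.21528515]), np.float64(190.8363109785416)) tool shift mm [47.1 -0.7 52.2]
green []
blue []
yellow [(1715, [233, 0, 106, 18], [284.3, 7.8])]
13.103658679852519
```

View pics/w3.png

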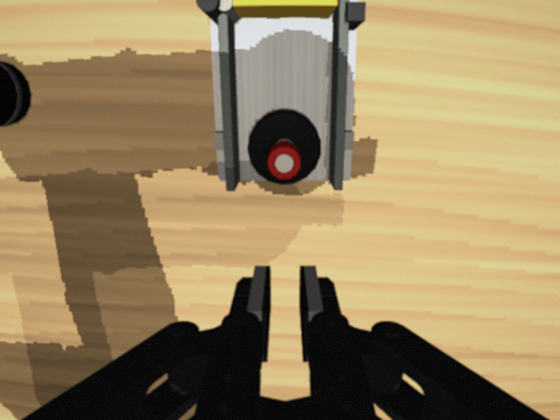

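The carrier stands upright inside the lane front, with its cap at (284,160), centred. Next: descend behind it with the fingers nearly shut, then push.

move_arm --moves '[{"gripper": -0.7,"xyz": [0,0,4],"angular": [0,0,0]},{"gripper": -0.7,"xyz": [0,0,7],"angular": [0,0,0]},{"gripper": -0.7,"xyz": [0,0,9],"angular": [0,0,0]},{"gripper": -0.7,"xyz": [0,0,9.8],"angular": [0,0,0]},{"gripper": -0.7,"xyz": [0,0,9.8],"angular": [0,0,0]},{"gripper": -0.7,"xyz": [0.6,0,9.8],"angular": [0,0,0]},{"gripper": -0.7,"xyz": [1.2,0,9.8],"angular": [0,0,0]},{"gripper": -0.7,"xyz": [1.8,0,9.8],"angular": [0,0,0]},{"gripper": -0.7,"xyz": [2.4,0,9.8],"angular": [0,0,0]},{"gripper": -0.7,"xyz": [3.0,0,9.8],"angular": [0,0,0]}]'

```text
clock: 8.8
position: [443.9, -114.0, 21.8]
ee_rot: [1.0, 0.029, -0.0, 0.0]
contact_force: [-1.9, 1.1, 1.6]
gripper_width: 12.8
```

```bash
python3 look.py pics/w4.png
```

```text
8.8 [ 443.9 -114.    21.8] [[0.998, 0.057, -0.001], [0.057, -0.998, -0.0], [-0.001, 0.0, -1.0]]
red [(3786, [252, 234, 66, 88], [284.3, 274.5])]
 at z68 [ 474.5 -112.    68. ] depth 89.58593
 tri w/ top (array([583.15765029,   4.3280325 , 315.0661647 ]), np.float64(222.71427295275217)) tool shift mm [ 30.6  -0.3 -46.2]
green []
blue [(3291, [205, 0, 154, 22], [280.8, 10.2])]
yellow [(4412, [191, 21, 188, 28], [283.8, 34.0])]
```

View pics/w4.png

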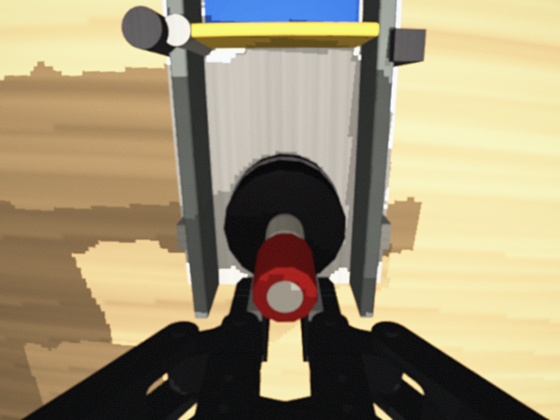

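The fingers are in contact behind the puck, and the carrier is centred and upright, with the gate at row 34. I'll continue the push.

move_arm --moves '[{"gripper": -0.7,"xyz": [0.8,0,0],"angular": [0,0,0]},{"gripper": -0.7,"xyz": [1.7,0,0],"angular": [0,0,0]},{"gripper": -0.7,"xyz": [2.6,0,0],"angular": [0,0,0]},{"gripper": -0.7,"xyz": [3.5,0,0],"angular": [0,0,0]},{"gripper": -0.7,"xyz": [4.4,0,0],"angular": [0,0,0]},{"gripper": -0.7,"xyz": [5.2,0,0],"angular": [0,0,0]},{"gripper": -0.7,"xyz": [6.0,0,0],"angular": [0,0,0]},{"gripper": -0.7,"xyz": [6.8,0,0],"angular": [0,0,0]},{"gripper": -0.7,"xyz": [7.6,0,0],"angular": [0,0,0]},{"gripper": -0.7,"xyz": [8.4,0,0],"angular": [0,0,0]}]'

```text
clock: 10.1
position: [528.6, -109.2, 21.8]
ee_rot: [1.0, 0.029, 0.0, 0.0]
contact_force: [-1.8, -0.4, 0.1]
gripper_width: 12.9
```

```bash
python3 look.py pics/w5.png
```

```text
10.1 [ 528.6 -109.2   21.8] [[0.998, 0.057, 0.0], [0.057, -0.998, -0.0], [0.0, 0.0, -1.0]]
red [(3778, [252, 233, 66, 88], [284.6, 274.0])]
 at z68 [ 559.3 -107.2   68. ] depth 88.965256
 tri w/ top (array([596.06181282,  10.76809722, 186.65786878]), np.float64(234.16621010723824)) tool shift mm [ 30.8  -0.2 -46.2]
green []
blue [(23927, [204, 0, 154, 221], [283.5, 81.3])]
yellow [(2310, [195, 112, 65, 159], [226.5, 189.8])]
```

View pics/w5.png

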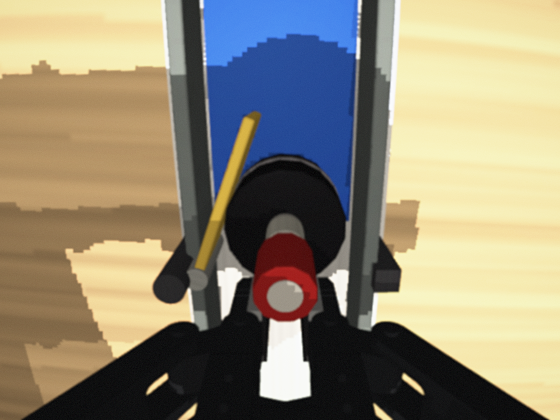

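The gate has swung open along the carrier's left side. The carrier is upright and centred, about 15 mm past the gate plane, so I'll push about 97 mm more.

move_arm --moves '[{"gripper": -0.7,"xyz": [0.9,0,0],"angular": [0,0,0]},{"gripper": -0.7,"xyz": [1.8,0,0],"angular": [0,0,0]},{"gripper": -0.7,"xyz": [2.7,0,0],"angular": [0,0,0]},{"gripper": -0.7,"xyz": [3.6,0,0],"angular": [0,0,0]},{"gripper": -0.7,"xyz": [4.6,0,0],"angular": [0,0,0]},{"gripper": -0.7,"xyz": [5.6,0,0],"angular": [0,0,0]},{"gripper": -0.7,"xyz": [6.6,0,0],"angular": [0,0,0]},{"gripper": -0.7,"xyz": [7.6,0,0],"angular": [0,0,0]},{"gripper": -0.7,"xyz": [8.5,0,0],"angular": [0,0,0]},{"gripper": -0.7,"xyz": [9.2,0,0],"angular": [0,0,0]}]'

```text
clock: 11.4
position: [620.5, -103.7, 21.8]
ee_rot: [1.0, 0.029, 0.0, -0.0]
contact_force: [-1.3, 0.2, 0.6]
gripper_width: 12.6
```

move_arm --moves '[{"gripper": -0.7,"xyz": [0.4,0,0],"angular": [0,0,0]},{"gripper": -0.7,"xyz": [0.5,0,0],"angular": [0,0,0]},{"gripper": -0.7,"xyz": [0.5,0,0],"angular": [0,0,0]},{"gripper": -0.7,"xyz": [0.1,0,0],"angular": [0,0,0]},{"gripper": -0.7,"xyz": [0.1,0,0],"angular": [0,0,0]}]'

```text
clock: 12.02
position: [620.4, -103.8, 21.9]
ee_rot: [1.0, 0.029, 0.0, -0.0]
contact_force: [0.1, 0.4, 0.6]
gripper_width: 12.7
```

```bash
python3 look.py pics/w6.png
```

```text
12.025 [ 620.4 -103.8   21.9] [[0.998, 0.057, 0.0], [0.057, -0.998, 0.0], [0.0, -0.0, -1.0]]
red [(3728, [252, 219, 66, 88], [284.2, 260.0])]
 at z68 [ 655.8 -101.5   68. ] depth 88.141136
 tri w/ top (array([611.72630535,  18.28427544,  38.66390219]), np.float64(247.4991371551322)) tool shift mm [ 35.4  -0.3 -46. ]
green []
blue [(16857, [206, 67, 148, 252], [277.2, 142.3]), (2598, [259, 305, 52, 71], [284.7, 344.1])]
yellow [(381, [260, 391, 50, 10], [284.6, 394.5])]
```

View pics/w6.png

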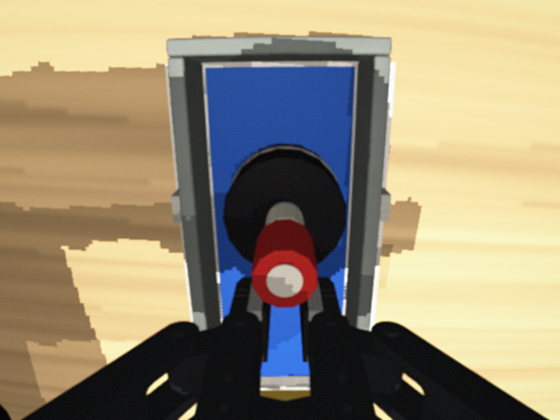

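The carrier stands clear of the fingers about 111 mm past the gate, and the gate is visible shut across the lane at row 394. Lifting straight up.

move_arm --moves '[{"gripper": -0.7,"xyz": [-0.3,0,0],"angular": [0,0,0]},{"gripper": -0.7,"xyz": [-0.3,0,-2.5],"angular": [0,0,0]},{"gripper": -0.7,"xyz": [-0.3,0,-7],"angular": [0,0,0]},{"gripper": -0.7,"xyz": [-0.3,0,-12],"angular": [0,0,0]},{"gripper": -0.7,"xyz": [-5,0,-16],"angular": [0,0,0]},{"gripper": -0.7,"xyz": [-10,0,-18],"angular": [0,0,0]},{"gripper": -0.7,"xyz": [-14,0,-18],"angular": [0,0,0]},{"gripper": -0.7,"xyz": [-14,0,-18],"angular": [0,0,0]},{"gripper": -0.7,"xyz": [-14,0,-18],"angular": [0,0,0]},{"gripper": -0.7,"xyz": [-14,0,-18],"angular": [0,0,0]}]'

```text
clock: 13.32
position: [481.8, -111.7, 201.5]
ee_rot: [1.0, 0.029, -0.0, 0.0]
contact_force: [0.3, -0.6, -0.4]
gripper_width: 12.7
```

Run:
```python
from h import *
c=arm.get_calibration("wrist"); w,_=arm.get_image("wrist"); s,_=arm.get_image("scene")
for b in blobs(w,'yellow',60): x,y,ww,h=b[1]; print("gate ends",[onz("wrist",p,43,c).round(1) for p in((x,y+h/2),(x+ww,y+h/2))])
for b in blobs(w,'red',60): print("red",onz("wrist",b[2],73,c).round(1))
print(arm.read_state()["contact_force"])
cv2.imwrite("pics/f.png",cv2.resize(np.hstack([w,s]),(800,300)))
```

```text
gate ends [array([544.2, -79.1,  43. ]), array([ 547.7, -138.1,   43. ])]
[ 0.12816366  0.43553146 -0.74182975]
```

View pics/f.png

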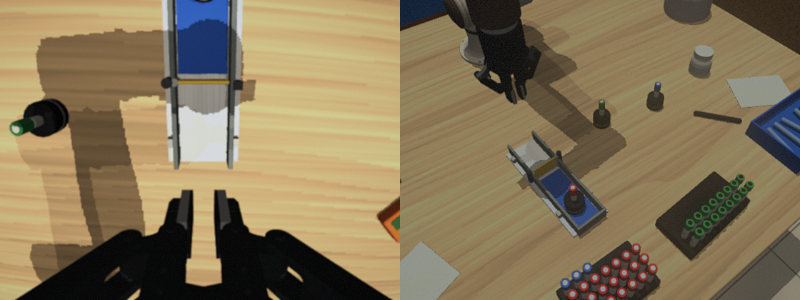

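The gate is shut, with its ends matching those measured before the push. Red stands upright behind it, green and blue are still in place, and the arm is clear.

```bash
python3 -c "
from bench import arm
arm.job_done()"
```

```text
the job is handed in; nothing more can be done
```

I handed the job in at about 13.4 s: the red carrier stands upright in the lane behind the shut gate. I gripped it by the cap, stood it in the lane's open front end and let go. Then I pushed it along the floor with nearly shut fingers and lifted clear.

- **Carrier position:** just before lift-off the wrist camera put it about 111 mm past the gate, inside the 80–147 mm window. After the lift I have only the scene picture, where it still stands upright on the blue floor. It was cut off at the edge of that last wrist view, so it wasn't measured again.
- **Gate:** both measured ends came back to within 1 mm of their positions before the push, so it is fully shut.
- **Other carriers:** green and blue look unmoved in the final scene picture; I didn't measure them again.
- **Forces:** force readings at the end of each move stayed under about 7 N, and no check failed.
- **Height check:** the first two-view height for the red cap read 75 mm instead of 68 mm. The close-up wrist view gave 68.1 mm, and I used that.

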